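# Meter one ball from the three-cell feed box

## Robot

A 6-joint arm with a two-finger parallel gripper is mounted at the origin on the work surface. World frame = base frame: x ahead of the robot, y to its left, z up, the work surface at z = 0. Lengths are in m, angles in rad, forces in N, time in s.
With the tool pointing down it reaches from about 0.425 to 0.925 m from the base axis. Payload 12.5 kg.
Tool frame: the origin (TCP) lies between the finger pads; the fingertips stand bot.nose_length ahead of it and the grasp point (between the pads) lies 3 mm ahead of it (bot.nose_length is the distance from the TCP to the fingertips, in m); z points along the fingers, y is the line along which they close (so a half turn about z gives the same grasp; the last joint's range is limited). The gripper opens to 85 mm and grips with 20 to 120 N. Pads are 22 mm wide; open, the fingers measure 114 mm over their backs; the gripper's body (76 mm by 85 mm) begins 54 mm behind the grasp point. The pads swing forward as they close: fully open they stand 13 mm farther back than shut.
Start: joints at [1.129, 0.491, 1.559, -0, 1.092, -0.106], TCP at [0.206, 0.59, 0.253] pointing down, gripper open.
Joint ranges: [-3.1, 3.1], [-0.84, 2.19], [0.05, 2.79], [-1.13, 4.28], [0.06, 2.93], [-2.69, 2.69]. Speed limits (rad/s): [2.22, 2.22, 2.79, 3.14, 3.14, 3.14].

## Interface

Orientations are given as a unit quaternion [x, y, z, w].
In Python, from cell import bot gives the robot as it stands. Calls block until the motion is done:
- bot.move_ptp(position, orientation): joint-space move of the TCP to a pose.
- bot.movel(position, rotation=None, speed=0.15): straight line of the TCP; rotation=None keeps the orientation; speed is the mean speed in m/s.
- bot.goto_joints(angles): joint-space move.
- bot.gripper_to(opening, force=None): finger opening in m; force is the grip in N (None keeps the last); returns when the fingers have stopped.
- bot.wait(seconds).
- bot.ik(position, orientation): joint angles nearest the present ones, or None.
- bot.get_obs(): the state.
- bot.camera(name): name is "side" or "top"; returns a dict with "pixels" (480x640x3 uint8, red, green, blue), "range_z" (480x640 float32, m along the optical axis (not along the pixel's ray), 0 where there is no reading), "K" (3x3 intrinsics, pixels), "dist_coeffs" ([k1, k2, p1, p2, k3] as OpenCV has them; the pictures are not rectified), "pose" (4x4, takes a point from camera to world coordinates). Camera axes: x right, y up, looking along -z (the intrinsics and any distortion apply to the point x, -y, -z); pixel columns grow to the right and rows downward; lengths in m; the calibration is good to about 2 mm. A picture is of the moment at which its call begins.
A pose or a line that the arm cannot do raises bot.Unreachable and nothing moves.
- bot.finish_job(): hands the job in; it is judged then, once.
The state is a dict: "time_s": time; "joint_positions": joint angles; "joint_vel": joint speeds; "joint_torque": joint torques, N m; "position": TCP position; "orientation": TCP orientation; "contact_force": force on the tool from outside, world axes, zero at the start; "ft_torque": the same for the moment, N m; "opening": finger opening in m; "grip_force": force on a finger pad.
Only numpy, scipy, OpenCV 4.12 (cv2) and the standard library are available. Lean on these libraries where they do the work, as an engineer would, in place of code of your own. Each camera call takes 0.05 s, during which the arm holds its last target. There are 200 camera calls.

## Task

On the jeweller's bench, use the long feed box with three cells and a round upright knob on its gate (not the round funnel hopper): pull the bottom slide gate partway out by its knob, about one cell's length, so that only the brass ball in the end cell farthest from the knob drops and rolls into the catch tray. Keep the other balls in their cells, then push the gate fully shut and let go.

Things in the scene. Friction and masses are not known exactly. Their poses are not given: they have to be found in the camera images.
- feeder: Fixed plywood and clear-plastic feed box, 140 x 46 mm over its cells, flared rim up to 184 mm high reaching 82 mm from the origin in x. Origin: bench level under the row's centre. Its x axis points away from the robot, knob to tray, z up. Tray inside: x 101 to 179, y -47 to 47, floor z 5, walls 40 mm high; a ramp under the gate leads to it. The round funnel hopper is not to be used.
- gate (a joint): Gate travel in m: 0 shut at its stop, grows as pulled along the box's -x to 0.13; starts 0 to 0.008 open, stays where left, needs 2 to 3 N. Knob: round steel post, 24 mm diameter, z 110 to 150 mm, at y 0, x -150 mm minus the travel; clear for 60 mm round it. End ball drops by 32 mm of travel at the latest, middle one not before 60 mm: pull to 45 mm. Gate top, the cells' floor: z 110 mm.
- ball1_center (a point): Centre of the 25 mm brass ball (about 70 g) in the end cell, farthest from the knob: the one to let out into the tray. The three open-topped cells lie in a row along the box's x, centred at x = 45 mm (this one), 0 and -45 mm, each 40 mm long in x and 36 mm wide inside, with 5 mm walls between.
- ball2_center (a point): Centre of an equal brass ball in the middle cell: it must stay in its cell. A third, equal ball lies in the cell nearest the knob.
Mind the look-alikes: they are no part of the job. Leave any purple look-alike of the part that bears ball2_center alone.

How it is judged:
By the outcome, as a careful person would: the job done as asked, in the order asked, and still so for the second after the job is handed in, with the robot touching nothing.
It also fails if it takes over 32 s, if anything falls off the work surface, if the arm or the gripper's body presses on something with over 40 N, if the wrist force passes 120 N, or if a joint passes its speed limit or range.

## Working session

There is one attempt and no reset: what is moved stays moved. The work goes in short steps, each a Python script; the robot and the scene stay as the last script left them, time stands still between calls to the robot, and variables do not carry over. Pictures are saved under pics/ and viewed, at most 10 in all, crops included, and the job is handed in when it is done.

```bash
mkdir -p pics; cat > h.py <<'E'
import numpy as np,cv2
from cell import bot
def snap(n):
    c=bot.camera(n); np.savez(f'{n}.npz',**c); return c
def world(c,uv):
    """pixels -> world by depth"""
    uv=np.array(uv,float).reshape(-1,2)
    d=np.array([c['range_z'][int(v),int(u)] for u,v in uv])
    return ray(c,uv,d=d)
def ray(c,uv,z=None,d=None):
    uv=np.array(uv,float).reshape(-1,1,2)
    p=cv2.undistortPoints(uv,np.array(c['K']),np.array(c['dist_coeffs'])).reshape(-1,2)
    r=np.c_[p[:,0],-p[:,1],-np.ones(len(p))]
    T=np.array(c['pose']); w=r@T[:3,:3].T; o=T[:3,3]
    if d is None: d=(z-o[2])/w[:,2]
    return o+w*np.asarray(d)[:,None]
E
python3 - <<'E'
from h import *
for n in('side','top'):
    c=snap(n); cv2.imwrite(f'pics/{n}0.png',c['pixels'][...,::-1]); print(n,np.round(c['pose'],3),c['K'],c['dist_coeffs'])
o=bot.get_obs();print(o['time_s'],bot.nose_length,o['orientation'])
E
```

```text
side [[ 0.494 -0.519  0.698  1.145]
 [ 0.87   0.285 -0.403 -0.277]
 [ 0.01   0.806  0.593  0.494]
 [ 0.     0.     0.     1.   ]] [[546.05261325   0.         317.87433406]
 [  0.         546.05261325 238.90851247]
 [  0.           0.           1.        ]] [-0.10464578  0.          0.          0.          0.        ]
top [[-0.015  0.996 -0.087  0.648]
 [-1.    -0.016 -0.014 -0.013]
 [-0.016  0.086  0.996  0.755]
 [ 0.     0.     0.     1.   ]] [[499.64346453   0.         320.88620243]
 [  0.         499.64346453 240.2440249 ]
 [  0.           0.           1.        ]] [-0.07195262  0.          0.          0.          0.        ]
0.1 0.022 [ 1.67108824e-01  9.85938312e-01 -5.12358360e-04 -1.55399357e-04]
```

View pics/side0.png

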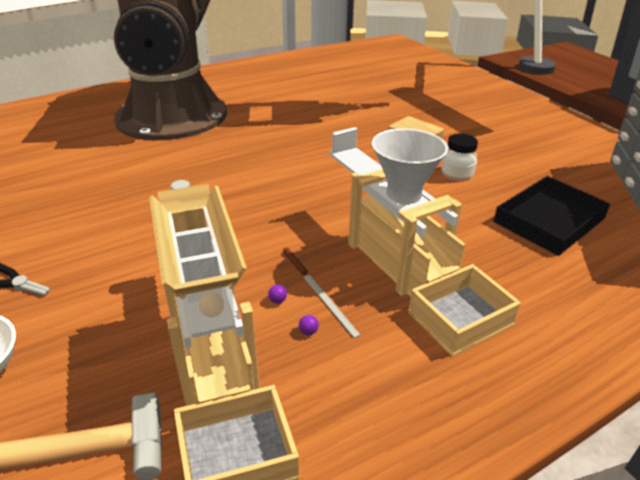

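View pics/top0.png

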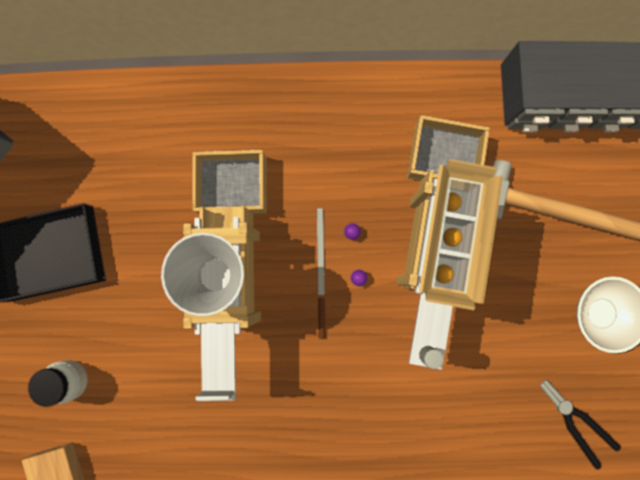

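Side view: the feed box with three cells is on the left (row about (175,215)–(205,290)) with its tray at (235,435), and the knob just shows at (180,184). The funnel hopper is at (410,190).

Top view: the box is at (460,235) with balls at about (454,202), (452,237) and (445,273), the round knob at (432,356) and the tray at (450,148). 

Candidates: the gate with the round post at (432,356), and the funnel's gate with a flat tab at (217,397). The first fits, having a round upright knob and three cells. The purple balls at (352,232) and (359,278) are look-alikes to leave alone. I'll confirm with a crop.

```bash
python3 - <<'E'
from h import *
c=dict(np.load('top.npz'));s=dict(np.load('side.npz'))
im=np.ascontiguousarray(c['pixels'][100:390,380:530,::-1])
cv2.imwrite('pics/crop.png',cv2.resize(im,None,fx=2,fy=2,interpolation=cv2.INTER_CUBIC))
B=ray(c,[(454,202),(452,237),(445,273)],z=.1225);print('balls',B.round(4))
print('balls depth',world(c,[(454,202),(452,237),(445,273)]).round(4))
print('knob',ray(c,[(432,355)],z=.15).round(4),world(c,[(432,355)]).round(4))
# cloud
v,u=np.mgrid[0:480,0:640];P=ray(c,np.c_[u.ravel(),v.ravel()],d=c['range_z'].ravel());px=np.c_[u.ravel(),v.ravel()]
m=(px[:,0]>395)&(px[:,0]<470)&(px[:,1]>320)&(px[:,1]<380)&(P[:,2]>.135)
print('knobtop',m.sum(),np.median(P[m],0).round(4),P[m].min(0).round(4),P[m].max(0).round(4), px[m].mean(0))
hsv=cv2.cvtColor(c['pixels'],cv2.COLOR_RGB2HSV)
# rim top
m=(px[:,0]>390)&(px[:,0]<520)&(px[:,1]>130)&(px[:,1]<320)&(P[:,2]>.177)&(P[:,2]<.195)
r=cv2.minAreaRect(P[m][:,:2].astype(np.float32));print('rim',r)
# gate top
m=(px[:,0]>395)&(px[:,0]<470)&(px[:,1]>290)&(px[:,1]<380)&(abs(P[:,2]-.11)<.01)
print('gate',cv2.minAreaRect(P[m][:,:2].astype(np.float32)),np.median(P[m],0))
# tray rim
m=(px[:,0]>400)&(px[:,0]<500)&(px[:,1]>100)&(px[:,1]<190)&(abs(P[:,2]-.042)<.008)
print('tray',cv2.minAreaRect(P[m][:,:2].astype(np.float32)))
E
```

```text
balls [[ 0.7495 -0.1753  0.1225]
 [ 0.7045 -0.171   0.1225]
 [ 0.6589 -0.1604  0.1225]]
balls depth [[ 0.7473 -0.1718  0.1364]
 [ 0.7034 -0.1677  0.1355]
 [ 0.6587 -0.1573  0.1358]]
knob [[ 0.5607 -0.1353  0.15  ]] [[ 0.5609 -0.135   0.1515]]
knobtop 356 [ 0.5574 -0.135   0.1503] [ 0.5448 -0.1474  0.135 ] [ 0.6481 -0.0132  0.7553] [432.5252809 357.7247191]
rim ((0.7039582133293152, -0.16719508171081543), (0.07614845782518387, 0.16856156289577484), 78.68487548828125)
gate ((0.587000846862793, -0.13934378325939178), (0.050751738250255585, 0.09238781034946442), 78.35132598876953) [ 0.58997506 -0.14087518  0.11057511]
tray ((0.8337404727935791, -0.19298499822616577), (0.10570450127124786, 0.10221792012453079), 79.09699249267578)
```

View pics/crop.png

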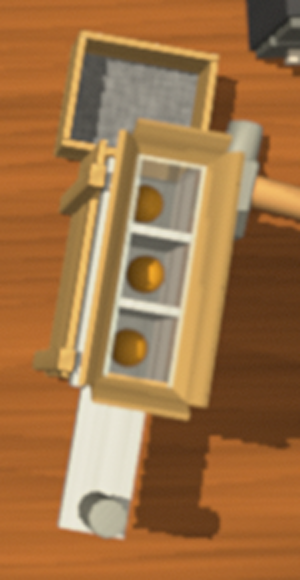

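Crop: three open cells with a brass ball in each at crop (150,203), (145,273) and (130,348), and the round knob at (107,517). This is the right box. Box yaw is about -11.5° and the knob is at (0.557, -0.135). I'll grip it with the fingers closing along the box's x.

```bash
cat >> h.py <<'E'
from scipy.spatial.transform import Rotation as Ro
YAW=np.radians(-11.5); D=np.array([np.cos(YAW),np.sin(YAW),0])
def quat(s=1):
    y=s*D; z=np.array([0,0,-1.]); return Ro.from_matrix(np.c_[np.cross(y,z),y,z]).as_quat()
def st(t=''):
    o=bot.get_obs(); print(t,round(o['time_s'],2),np.round(o['position'],4),'F',np.round(o['contact_force'],1),'op',round(o['opening'],4),'g',round(o['grip_force'],1)); return o
E
python3 - <<'E'
from h import *
k=np.array([.5575,-.135,0])
q0=np.array(bot.get_obs()['joint_positions'])
c=[(abs(j-q0).max(),s) for s in(1,-1) if (j:=bot.ik(list(k+[0,0,.3]),list(quat(s)))) is not None]; print(c)
s=min(c)[1]; q=list(quat(s))
p=bot.get_obs()['position']
bot.movel([p[0],p[1],.33],speed=.3)
bot.move_ptp(list(k+[0,0,.33]),q); st('above')
bot.gripper_to(.06,20)
bot.movel(list(k+[0,0,.2]),speed=.2)
bot.movel(list(k+[0,0,.14]),speed=.1); st('down')
bot.gripper_to(.0,20); st('grip')
c=snap('side');cv2.imwrite('pics/side1.png',c['pixels'][...,::-1])
E
```

```text
[(np.float64(1.482143464838244), 1)]
above 3.34 [ 0.5576 -0.1344  0.33  ] F [ 0.3 -0.3 -0. ] op 0.0851 g 0.0
down 5.27 [ 0.5578 -0.1351  0.1406] F [ 0.9 -0.5 -0. ] op 0.0599 g 0.0
grip 5.67 [ 0.5575 -0.135   0.1405] F [-3.4  1.3  5.4] op 0.0233 g 19.9
```

View pics/side1.png

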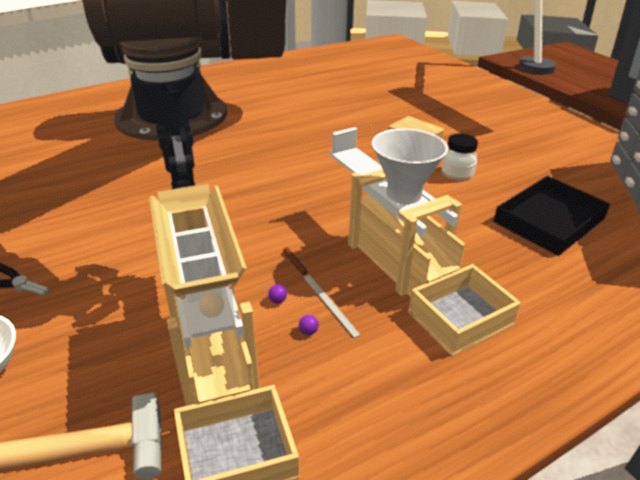

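The picture shows the knob between the fingers at (178,180), with an opening of 23 mm. The starting travel is 0–8 mm, so a 42 mm pull gives 42–50 mm.

```bash
python3 - <<'E'
from h import *
p=np.array(bot.get_obs()['position'])
p[2]=.1405
bot.movel(list(p-.042*D),speed=.06); st('pulled')
bot.wait(.8)
c=snap('side');t=snap('top')
cv2.imwrite('pics/pull.png',np.hstack([c['pixels'][160:480,130:430],t['pixels'][90:410,380:560]])[...,::-1])
E
```

```text
pulled 6.58 [ 0.5158 -0.1267  0.1406] F [-2.2 -2.2  6.9] op 0.0233 g 20.1
```

View pics/pull.png

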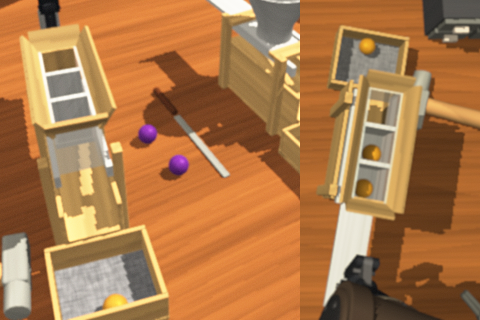

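The end-cell ball is now in the tray (side crop (115,302), top crop (368,46)), and the other two are still in their cells. Next I push the gate shut until the stop resists.

```bash
python3 - <<'E'
from h import *
p=np.array(bot.get_obs()['position']); p[2]=.1405
bot.movel(list(p+.040*D),speed=.06); o=st('back')
f0=np.dot(o['contact_force'],D); a=.040
while a<.056:
    a+=.001; bot.movel(list(p+a*D),speed=.02); bot.wait(.05)
    o=bot.get_obs(); f=np.dot(o['contact_force'],D); print(round(a,3),round(f,1),round(np.dot(np.array(o['position'])-p,D),4))
    if f<-14: break
st('shut')
t=snap('top');cv2.imwrite('pics/shut.png',cv2.resize(t['pixels'][90:410,380:560,::-1],None,fx=1.8,fy=1.8))
E
```

```text
back 8.28 [ 0.5555 -0.1346  0.1406] F [ 1.7 -1.1  5.2] op 0.0232 g 19.9
0.041 -0.8 0.0409
0.042 -1.0 0.0418
0.043 -3.6 0.0424
0.044 -9.0 0.0424
0.045 -13.8 0.0425
0.046 -18.8 0.0425
shut 10.08 [ 0.5577 -0.135   0.1404] F [-18.8   1.8  17.6] op 0.0235 g 22.6
```

View pics/shut.png

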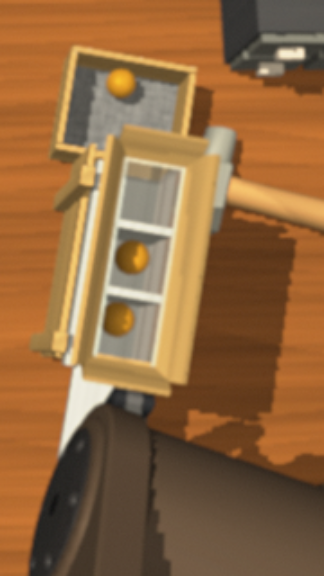

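The gate is against its stop: the force climbs with no further motion. The ball lies in the tray at (120,82) and the other two are in their cells. I'll ease the push, release and retreat.

```bash
python3 - <<'E'
from h import *
p=np.array(bot.get_obs()['position']); p[2]=.1405
bot.movel(list(p+.0005*D),speed=.02); st('eased')
bot.gripper_to(.06); st('open')
p=np.array(bot.get_obs()['position'])
bot.movel(list(p+[0,0,.06]),speed=.08)
bot.movel(list(p+[0,0,.2]),speed=.25)
q=np.array(bot.get_obs()['joint_positions']); q[0]-=.6; bot.goto_joints(list(q)); bot.wait(.3); st('away')
c=snap('top');cv2.imwrite('pics/end.png',c['pixels'][...,::-1])
v,u=np.mgrid[320:390,395:470];px=np.c_[u.ravel(),v.ravel()];P=ray(c,px,d=c['range_z'][320:390,395:470].ravel())
m=(P[:,2]>.14)&(P[:,2]<.16);print(m.sum(),np.median(P[m],0),P[m].min(0),P[m].max(0))
E
```

```text
eased 10.43 [ 0.5575 -0.1349  0.1405] F [-4.1 -0.3  8.1] op 0.0235 g 20.3
open 10.88 [ 0.5581 -0.135   0.1403] F [ 0.  -0.2  0.2] op 0.0601 g 0.0
away 14.07 [ 0.3847 -0.4257  0.3389] F [ 0.5 -0.4  0.4] op 0.0602 g 0.0
323 [ 0.55708139 -0.13633602  0.1502226 ] [ 0.54499473 -0.14759679  0.14006128] [ 0.5682144  -0.12574725  0.15362907]
```

View pics/end.png

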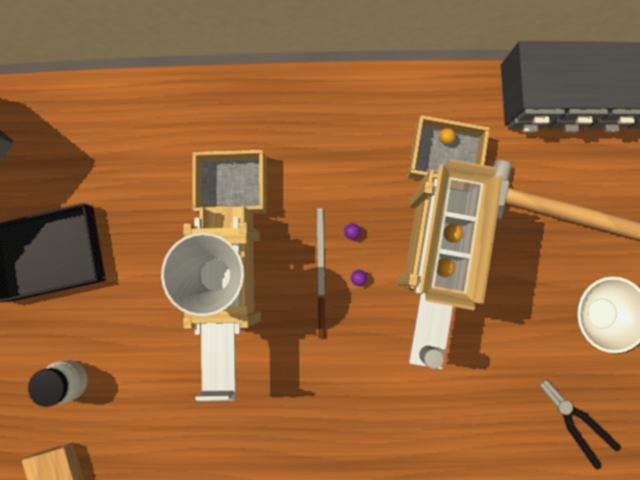

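The end picture shows the ball in the tray at (447,136), balls still in the other two cells at (454,233) and (446,268), and the knob back at its shut position at (432,356). The robot is clear.

```bash
python3 -c "
from h import *
print(bot.finish_job())"
```

```text
the job is handed in; nothing more can be done
None
```

Job handed in at about 14 s: the end-cell ball is in the catch tray, the other two are still in their cells, and the gate is pushed shut against its stop with the gripper clear.

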